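# Take the grinding pan off the ball mill

## Robot

A 7-joint arm with a two-finger parallel gripper is mounted at the origin on a cart in front of the work surface, level with it; the furniture and walls round the work are solid. World frame = base frame: x ahead of the robot, y to its left, z up, the work surface at z = 0. Lengths are in m, angles in degrees, forces in N, time in s.
With the tool pointing down it reaches from about 0.4 to 0.875 m from the base axis. Payload 19.3 kg.
Tool frame: the origin (TCP) lies between the finger pads; the fingertips stand tips_ahead ahead of it and the grasp point (between the pads) lies 6 mm ahead of it (tips_ahead is the distance from the TCP to the fingertips, in m); z points along the fingers, y is the line along which they close (so a half turn about z gives the same grasp; the last joint's range is limited). The gripper opens to 85 mm and grips with 20 to 120 N. Pads are 22 mm wide; open, the fingers measure 114 mm over their backs; the gripper's body (76 mm by 85 mm) begins 54 mm behind the grasp point. The pads swing forward as they close: fully open they stand 13 mm farther back than shut.
Start: joints at [-68.881, 29.874, -2.08, 91.645, 1.215, 58.505, -6.463], TCP at [0.266, 0.566, 0.256] pointing down, gripper open.
Joint ranges: [-166.77, 166.77], [-17.47, 122.26], [-85.68, 81.53], [9.62, 139.38], [-72.42, 252.41], [9.2, 110.78], [-144.41, 144.41]. Speed limits (degrees/s): [108.29, 108.29, 136.94, 136.94, 172.46, 172.46, 172.46].

## Interface

Orientations are given as a 3x3 rotation matrix whose columns are the frame's x, y, z axes.
In Python, from cell import state, snapshot, calibration, job_done, tips_ahead gives the robot as it stands.
- The arm moves only by the tool arm_command, never from a script. Its argument "moves" is a list that holds one entry, the list of rows, each a list of 4 numbers: the shift along the world's x, y, z in m, then the turn about the world's z in units of 6 degrees (1.0 is 6 degrees). In form: [[[tx, ty, tz, roll], ...]]. A call has 1 to 20 rows; each row is the pose to reach, as a shift and turn from the pose commanded when the call began; what a row does not reach only later rows make up. A row lasts 1/10 s, in which the tool goes at most 50 mm and 8.59 degrees, less where a joint would pass 70% of its speed; a pose out of reach is approached as far as the arm can. A call with a gripper value outside its range is refused whole. "fingers" is the opening, from 0 (shut) to 1 (fully open), set as the call begins (left out, the last holds). The fingers move at their own pace and stop on an object; the grip force is fixed at half the most. Time passes only in rows, so rows that repeat a pose let the fingers close. It gives the time, the measured TCP pose, the force, the opening and the grip force at its end, in the units of the state.
- state(): the state, without advancing time (a new reading comes with each control period).
- snapshot(name): name is "scene" or "side" or "wrist"; returns the picture (400x640x3 uint8, red, green, blue); there is no depth.
- calibration(name): a dict with "fx", "fy", "cx", "cy" (pixels), "extrinsics" (4x4, takes a point from world to camera coordinates). Camera axes: x right, y down, z forward; pixel columns grow to the right and rows downward; lengths in m; the calibration is good to about 2 mm. A picture is of the moment at which its call begins: read the wrist's pose just before it. calibration takes no time and is no camera call; for the wrist camera it gives the pose at the moment of the call.
- job_done(): hands the job in; it is judged then, once.
The state is a dict: "t": time; "joints": joint angles; "dq": joint speeds; "tau": joint torques, N m; "tcp_pos": TCP position; "ee_rot": TCP orientation; "wrist_force": force on the tool from outside, world axes, zero at the start; "moment": the same for the moment, N m; "opening": opening from 0.0 (shut) to 1.0 (fully open); "grip_force": force on a finger pad.
Only numpy, scipy, OpenCV 4.12 (cv2) and the standard library are available. Lean on these libraries where they do the work, as an engineer would, in place of code of your own. Each camera call takes 0.05 s, during which the arm holds its last target. There are 200 camera calls.

## Task

Take the grinding pan off the little ball mill: first pull the mill's brake lever round to its last notch and let go of it, so that it keeps the spindle from turning. Then grip the pan by its rim, turn it a quarter turn anticlockwise (seen from above) in its seat to free its bayonet lugs, and lift it a good 10 cm clear, level and gently so that the loose ball stays in the middle of the dish. Finish while still holding the pan up there, level and still, with the brake on; leave the beaker and the vial standing where they are.

Things in the scene. Friction and masses are not known exactly. Their poses are not given: they have to be found in the camera images.
- mill: ball mill, fixed: low light-grey housing 118 x 172 x 30 mm; on it an upright spindle with a ribbed steel brake wheel (90 mm across, top at 46 mm), an aluminium bayonet seat (56 mm across, top at 72 mm) and the pan. Origin on the spindle axis at bench level, z up; the housing reaches 57 mm to +y and 115 mm to -y of the axis, the brake lever beyond its -y end, which is turned towards the robot
- seat (a point): centre of the seat's top, on the spindle axis, 72 mm above the bench; turns with the spindle, which turns freely unless the brake is on. The pan's two lugs are locked under the seat's keepers when along this frame's x axis and come free along its y axis; stops in the seat let the pan turn from about -6 to +93 degrees (anticlockwise positive): turn to the stop, then lift
- pan_center (a point): centre of the loose round steel pan, half-way up: 64 mm outside diameter, upright wall 27 mm high and 4 mm thick, 0.2 to 0.3 kg, dished floor. It rests on the seat; grip it across the outside at any yaw. Two lugs below it lie along this frame's x axis, under the two dark pips on its rim; its hub reaches 13 mm into the seat with 3 mm play sideways, 2.5 mm upwards
- ball_center (a point): centre of the loose white ceramic ball, 20 mm in diameter, about 26 g, lying in the middle of the pan; it rolls against the wall when its centre is 18 mm from the pan's centre
- brake_knob (a point): middle of the upright round black knob at the end of the brake lever: 16 mm in diameter, its top 18 mm above this point, the lever arm's top 25 mm below it; 68 mm above the bench. It may turn between the fingers
- brake_pivot (a point): the upright axis about which the brake lever turns, at the height of brake_knob; the knob is 85 mm from it
- brake (a joint): brake lever angle, rad: 0 is off; grows anticlockwise seen from above. A spring pulls it back; a ratchet holds it in notches at about 0.2, 0.37 and 0.55 (the last). Pull a little past a notch (0.61 or more for the last; end stop 0.66) and let go. It starts off or in the first notch. Takes up to 12 N at the knob
- beaker_mid (a point): centre of a clear plastic beaker, 66 mm wide and 73 mm high, standing on the bench; a bystander
- vial_mid (a point): centre of a small stoppered glass vial, 26 mm wide and 52 mm high, standing on the bench; a bystander

How it is judged (in metres and radians):
On the way, in this order (a step that is already met when the one before it is completed fails the run):
1. the brake lever stands in its last notch, let go of (value of joint brake above 0.5 rad and contact force between each of the arm, the fingers and brake below 0.05 N), for 0.2 s.
2. the pan, still down in its seat, has been turned a quarter turn against it (angle between the x axis of pan_center and the y axis of seat, either way round below 0.22 rad and z of pan_center in the frame of seat below 0.02 m), for 0.1 s.
3. the pan is lifted out of its seat (z of pan_center in the frame of seat above 0.05 m), for 0.1 s.
At the end, for the whole second after the job is handed in: the gripper holds the pan with its centre more than 80 mm above the seat's top, tilted less than 0.09 rad, at rest and touching nothing of the mill, the ball in it within 8 mm of its middle, and the brake lever is still in its last notch (over 0.5 rad) (z of pan_center in the frame of seat above 0.08 m and angle between pan_center's own z axis and vertical below 0.09 rad and horizontal distance between ball_center and pan_center below 0.008 m and distance between ball_center and pan_center below 0.012 m and contact force between the fingers and pan above 2 N and contact force between pan and mill below 0.05 N and linear speed of pan below 0.03 m/s and value of joint brake above 0.5 rad); the arm keeps its last pose, push and grip.
It fails at once if the ball rolls to the side of the pan (over 14 mm from its middle) (horizontal distance between ball_center and pan_center above 0.014 m).
It fails at once if the pan is tipped by more than 0.2 rad (angle between pan_center's own z axis and vertical above 0.2 rad).
It fails at once if the beaker or the vial is shoved or knocked over (distance of any of beaker_mid, vial_mid from where it was at the start of the episode above 0.03 m).
It also fails if it takes over 61 s, if anything falls off the work surface, if the arm or the gripper's body presses on something with over 40 N, if the wrist force passes 120 N, or if a joint passes its speed limit or range.

## Working session

There is one attempt and no reset: what is moved stays moved. The work goes in short steps, Python scripts to look and compute and a tool call to move; the robot and the scene stay as the last step left them, time stands still between calls to the robot, and variables do not carry over. Pictures are saved under pics/ and viewed, at most 10 in all, crops included, and the job is handed in when it is done.

Besides the shell and the picture viewer there is one more tool, called after "Call:" in YAML: its name, and indented under it one key for each argument. arm_command: Moves the arm, as the interface text tells. Its arguments: {"type":"object","properties":{"moves":{"type":"array"},"fingers":{"type":"number"}},"required":["moves"]}

```bash
mkdir -p pics; ls
cat > h.py <<'E'
import numpy as np, cv2
from cell import state, snapshot, calibration, job_done, tips_ahead
def ray(c,u,v):
    E=np.array(c["extrinsics"]);R=E[:3,:3];t=E[:3,3]
    return -R.T@t, R.T@np.array([(u-c["cx"])/c["fx"],(v-c["cy"])/c["fy"],1.])
def onz(c,u,v,z):
    o,d=ray(c,u,v);return o+d*(z-o[2])/d[2]
def save(im,n): cv2.imwrite("pics/"+n,im[:,:,::-1])
E
python3 - <<'E'
from h import *
s=state();print(s["t"],s["tcp_pos"],s["ee_rot"],s["opening"],tips_ahead() if callable(tips_ahead) else tips_ahead)
a=snapshot("scene");b=snapshot("side");save(a,"a.png");save(b,"b.png")
for n in("scene","side"):print(calibration(n))
E
```

```text
pics
0.0 [0.26545064 0.56549977 0.25573472] [[-9.05242768e-01  4.24894530e-01 -4.10771162e-04]
 [ 4.24894723e-01  9.05242175e-01 -1.03826966e-03]
 [-6.93077177e-05 -1.11442060e-03 -9.99999377e-01]] 1.0028204844520394 0.025
{'fx': 454.9912501123589, 'fy': 454.9912501123589, 'cx': 321.3860233423464, 'cy': 200.11315299753687, 'extrinsics': array([[ 0.6694623 , -0.74279971, -0.00829523, -0.46805766],
       [-0.54242799, -0.48118301, -0.68864707,  0.23224383],
       [ 0.50753532,  0.46552282, -0.72504924,  0.73781424],
       [ 0.        ,  0.        ,  0.        ,  1.        ]])}
{'fx': 376.2144342231723, 'fy': 376.2144342231723, 'cx': 321.1806333282993, 'cy': 195.4965291368104, 'extrinsics': array([[ 0.83907653, -0.54364047, -0.02013986, -0.50198002],
       [-0.36637054, -0.53732923, -0.75963802,  0.15085322],
       [ 0.40214823,  0.64477309, -0.6500342 ,  0.82263154],
       [ 0.        ,  0.        ,  0.        ,  1.        ]])}
```

View pics/a.png

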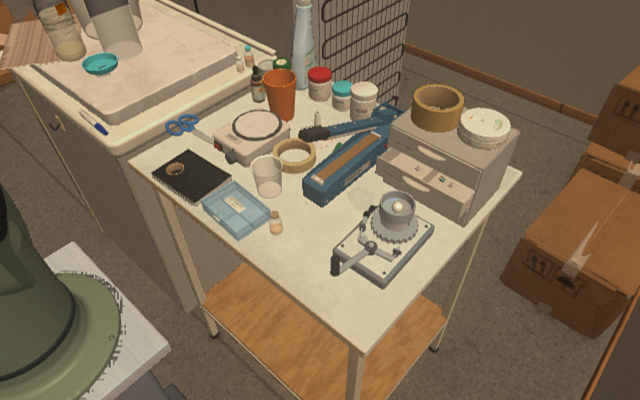

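View pics/b.png

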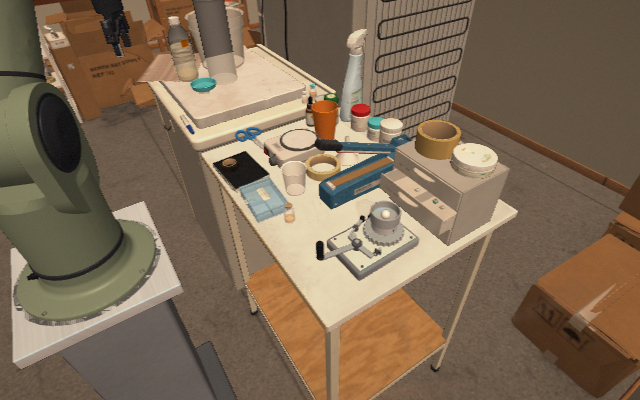

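The scene view shows the mill with its pan at about (397,207), the brake knob at (336,263) and the pivot at (371,246). The beaker is at (267,176), the vial at (276,222), and a drawer cabinet stands just behind the mill. In the side view the pan is at (385,216) and the knob at (320,250).

Run:
```python
from h import *
a=calibration("scene");b=calibration("side")
for n,p,q,z in[("ball",(398,207),(385,214),.09),("knobtop",(335,256),(320,243),.086),("pivotcap",(371,245),(355,243),.05),("vial base",(276,232),(290,220),0),("beaker base",(268,192),(294,192),0)]:
    print(n,onz(a,*p,z).round(3),onz(b,*q,z).round(3))
im=cv2.imread("pics/a.png")[150:300,300:460];im2=cv2.imread("pics/b.png")[180:290,300:440]
im=cv2.resize(im,(480,450),interpolation=cv2.INTER_CUBIC)
im2=cv2.resize(im2,(320,251),interpolation=cv2.INTER_CUBIC)
o=np.zeros((450,800,3),np.uint8);o[:,:480]=im;o[:251,480:]=im2;cv2.imwrite("pics/c.png",o)
```

```text
ball [ 0.564 -0.308  0.09 ] [ 0.564 -0.304  0.09 ]
knobtop [ 0.409 -0.292  0.086] [ 0.408 -0.293  0.086]
pivotcap [ 0.49  -0.307  0.05 ] [ 0.486 -0.306  0.05 ]
vial base [ 0.425 -0.127  0.   ] [ 0.428 -0.122  0.   ]
beaker base [ 0.491 -0.035  0.   ] [ 0.489 -0.036  0.   ]
```

View pics/c.png

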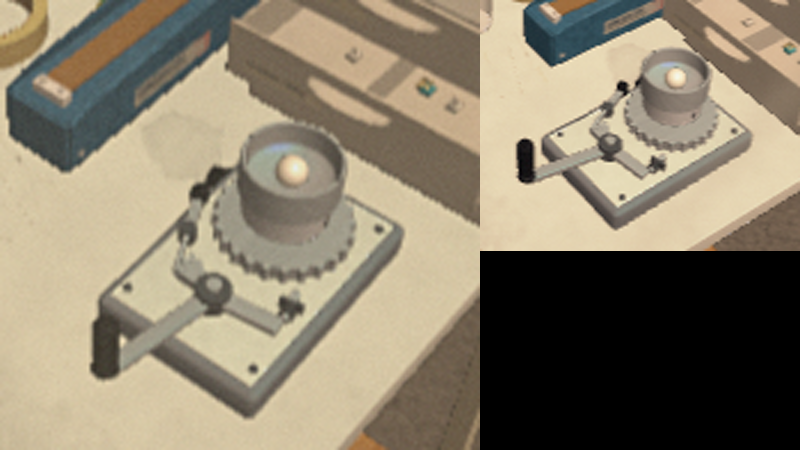

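The crop shows the lever running from the pivot at about (371,246) to the knob at (335,262). The pan has the ball in its middle, and two pawl links sit beside the brake wheel. Next I'll check for obstacles on the transit path.

Run:
```python
from h import *
a=calibration("scene");b=calibration("side")
for n,p,q,z in[("cyl",(122,55),(222,80),.05),("bottle",(70,58),(185,75),.05),("orangecup",(280,118),(325,140),0),("spray",(303,85),(350,118),0),("slab corner",(103,128),(200,130),.0)]:
    print(n,onz(a,*p,z).round(3),onz(b,*q,z).round(3))
def proj(c,P):
    p=np.array(c["extrinsics"])@np.append(P,1);return (c["fx"]*p[0]/p[2]+c["cx"]).round(),(c["fy"]*p[1]/p[2]+c["cy"]).round()
for P in [(.266,.566,.256),(.266,.566,.23),(.45,.4,.3),(.5,.1,.3),(.41,-.29,.25)]:print(P,proj(a,P),proj(b,P))
```

```text
cyl [0.559 0.627 0.05 ] [0.566 0.642 0.05 ]
bottle [0.454 0.722 0.05 ] [0.464 0.773 0.05 ]
orangecup [0.692 0.135 0.   ] [0.698 0.131 0.   ]
spray [0.84  0.195 0.   ] [0.845 0.199 0.   ]
slab corner [0.372 0.435 0.   ] [0.39 0.42 0.  ]
(0.266, 0.566, 0.256) (np.float64(-20.0), np.float64(27.0)) (np.float64(124.0), np.float64(47.0))
(0.266, 0.566, 0.23) (np.float64(-13.0), np.float64(39.0)) (np.float64(127.0), np.float64(56.0))
(0.45, 0.4, 0.3) (np.float64(94.0), np.float64(0.0)) (np.float64(198.0), np.float64(34.0))
(0.5, 0.1, 0.3) (np.float64(205.0), np.float64(37.0)) (np.float64(261.0), np.float64(63.0))
(0.41, -0.29, 0.25) (np.float64(336.0), np.float64(184.0)) (np.float64(318.0), np.float64(176.0))
```

Call:
arm_command:
  moves:
    - [[0.01, -0.04, 0.01, -1.3], [0.03, -0.08, 0.02, -2.7], [0.05, -0.13, 0.03, -4.1], [0.07, -0.18, 0.03, -5.5], [0.09, -0.22, 0.03, -6.9], [0.11, -0.26, 0.03, -8.3], [0.13, -0.31, 0.03, -9.7], [0.15, -0.35, 0.03, -11.1], [0.17, -0.4, 0.03, -12.5], [0.18, -0.44, 0.03, -13.9], [0.18, -0.48, 0.03, -15.3], [0.18, -0.52, 0.03, -16.7], [0.18, -0.56, 0.03, -18.1], [0.18, -0.6, 0.03, -19.5], [0.18, -0.64, 0.02, -20.9], [0.17, -0.68, 0.0, -22.3], [0.16, -0.72, -0.02, -23.7], [0.15, -0.77, -0.04, -25.1], [0.145, -0.81, -0.05, -26.5], [0.144, -0.857, -0.056, -27.6]]

```text
t: 2.1
tcp_pos: [0.4084, -0.2925, 0.1992]
ee_rot: [[0.981, -0.192, -0.001], [-0.192, -0.981, 0.001], [-0.002, -0.001, -1.0]]
wrist_force: [0.8, 0.2, 1.2]
opening: 1.004
grip_force: 0.0
```

Run:
```python
from h import *
s=state();print(s["t"],s["tcp_pos"].round(4),s["ee_rot"].round(3).tolist(),s["joints"].round(1))
c=calibration("wrist");print(c)
save(snapshot("wrist"),"d.png")
```

```text
2.1 [ 0.4084 -0.2925  0.1992] [[0.981, -0.192, -0.001], [-0.192, -0.981, 0.001], [-0.002, -0.001, -1.0]] [ -2.7  29.9  43.5 114.6 -28.3  46.4 -44. ]
{'fx': 295.61999474894964, 'fy': 295.61999474894964, 'cx': 320.5486077684583, 'cy': 194.74023015987868, 'extrinsics': array([[-1.90953639e-01, -9.81599011e-01, -2.97404435e-04,
        -2.08166618e-01],
       [-9.44475023e-01,  1.83649237e-01,  2.72469978e-01,
         4.20273491e-01],
       [-2.67401643e-01,  5.23100250e-02, -9.62164239e-01,
         4.47597134e-01],
       [ 0.00000000e+00,  0.00000000e+00,  0.00000000e+00,
         1.00000000e+00]])}
```

View pics/d.png

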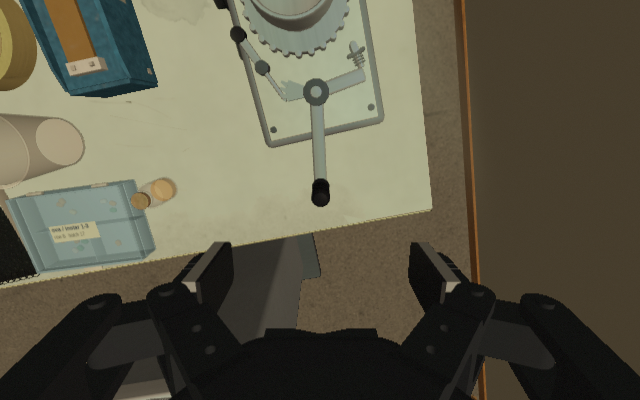

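The wrist view shows the knob top at about (321,187), the lever running up to the pivot at (316,92), and the housing's front edge from (270,146) to (384,120). The vial is at (162,190), well off to the side.

Run:
```python
from h import *
c=calibration("wrist")
K=onz(c,321,186,.086);P=onz(c,316,92,.052);print("knob",K,"piv",P,np.hypot(*(K-P)[:2]))
q=[onz(c,*p,.03)[:2] for p in[(269,146),(384,121),(232,0)]];print(q)
e=q[1]-q[0];print("edge",np.degrees(np.arctan2(*e[::-1])),np.hypot(*e))
th=np.arctan2(*(K-P)[1::-1]);print(np.degrees(th))
for d in(0,.1,.2,.3,.4,.46,.5,.55,.6,.64,.68):
    t=th+d;print(d,(P[:2]+.085*np.array([np.cos(t),np.sin(t)])-P[:2]-.085*np.array([np.cos(th),np.sin(th)])).round(4))
```

```text
knob [ 0.41886197 -0.30217025  0.086     ] piv [ 0.49164326 -0.31312921  0.052     ] 0.07360173307292919
[array([ 0.45410326, -0.25874532]), array([ 0.45470701, -0.37049786]), array([ 0.57969571, -0.25872875])]
edge -89.69045772641745 0.11175417763606611
171.43707854292438
0 [-0. -0.]
0.1 [-0.0008 -0.0085]
0.2 [-0.0008 -0.017 ]
0.3 [ 0.     -0.0254]
0.4 [ 0.0017 -0.0337]
0.46 [ 0.0031 -0.0386]
0.5 [ 0.0042 -0.0418]
0.55 [ 0.0058 -0.0458]
0.6 [ 0.0075 -0.0497]
0.64 [ 0.0091 -0.0527]
0.68 [ 0.0107 -0.0557]
```

Call:
arm_command:
  moves:
    - [[0.003, 0, -0.03, 0], [0.003, 0, -0.07, 0], [0.003, 0, -0.1, 0], [0.003, 0, -0.119, 0], [0.003, 0, -0.119, 0]]

```text
t: 2.65
tcp_pos: [0.4114, -0.2907, 0.0793]
ee_rot: [[0.982, -0.187, -0.003], [-0.187, -0.982, 0.002], [-0.004, -0.001, -1.0]]
wrist_force: [-0.3, 0.5, 1.5]
opening: 1.0
grip_force: 0.0
```

Call:
arm_command:
  moves:
    - [[0, 0, 0, 0], [0, 0, 0, 0], [0, 0, 0, 0], [0, 0, 0, 0], [0, 0, 0, 0], [0, 0, 0, 0], [0, 0, 0, 0], [0, 0, 0, 0]]
  fingers: 0

```text
t: 3.45
tcp_pos: [0.4126, -0.2928, 0.082]
ee_rot: [[0.982, -0.187, 0.001], [-0.187, -0.982, -0.003], [0.002, 0.002, -1.0]]
wrist_force: [-3.3, -7.2, 6.1]
opening: 0.169
grip_force: 58.6
```

Run:
```python
from h import *
s=state();print(s["t"],s["tcp_pos"].round(4),s["opening"],s["grip_force"],s["wrist_force"],s["joints"].round(1))
P=np.array([.491,-.311]);r=s["tcp_pos"][:2]-P;print(np.hypot(*r),np.degrees(np.arctan2(r[1],r[0])))
```

```text
3.45 [ 0.4126 -0.2928  0.082 ] 0.1690759981292312 58.63507568836212 [-3.31731678 -7.15909471  6.09991229] [  5.7  40.   32.  118.1 -39.   32.5 -35.3]
0.08051289520282316 166.90101832151572
```

Call:
arm_command:
  moves:
    - [[-0.001, -0.004, 0, 0.5], [-0.0016, -0.0083, 0, 1.0], [-0.002, -0.0125, 0, 1.4], [-0.0023, -0.0168, 0, 1.9], [-0.0023, -0.021, 0, 2.4], [-0.0022, -0.0253, 0, 2.9], [-0.0018, -0.0295, 0, 3.3], [-0.0012, -0.0337, 0, 3.8], [-0.0012, -0.0337, 0, 3.8]]

```text
t: 4.35
tcp_pos: [0.414, -0.3249, 0.082]
ee_rot: [[0.977, 0.212, 0.004], [0.212, -0.977, -0.0], [0.004, 0.001, -1.0]]
wrist_force: [14.3, 4.6, 1.1]
opening: 0.168
grip_force: 58.8
```

Run:
```python
from h import *
s=state();print(s["t"],s["tcp_pos"].round(4),s["opening"],s["grip_force"],s["wrist_force"],s["joints"].round(1))
```

```text
4.35 [ 0.414  -0.3249  0.082 ] 0.16834110189088347 58.785409927368164 [14.27058626  4.59229388  1.07769654] [ 13.2  39.4  25.9 114.9 -31.5  32.3 -16.7]
```

Call:
arm_command:
  moves:
    - [[0.002, 0, 0, 0], [0.0035, -0.0041, 0, 0.5], [0.005, -0.0081, 0, 1.0], [0.005, -0.0081, 0, 1.0]]

```text
t: 4.75
tcp_pos: [0.4168, -0.333, 0.0819]
ee_rot: [[0.95, 0.312, 0.001], [0.312, -0.95, 0.001], [0.001, -0.0, -1.0]]
wrist_force: [-0.3, 4.5, 12.3]
opening: 0.165
grip_force: 59.7
```

Call:
arm_command:
  moves:
    - [[0.0015, -0.004, 0, 0.5], [0.003, -0.0075, 0, 0.9], [0.003, -0.0075, 0, 0.9]]

```text
t: 5.05
tcp_pos: [0.4199, -0.3402, 0.0819]
ee_rot: [[0.917, 0.4, 0.001], [0.4, -0.917, 0.001], [0.001, -0.0, -1.0]]
wrist_force: [-0.2, 6.9, 12.3]
opening: 0.165
grip_force: 60.0
```

Call:
arm_command:
  moves:
    - [[0.0015, -0.0035, 0, 0.4], [0.003, -0.0061, 0, 0.7], [0.003, -0.0061, 0, 0.7]]

```text
t: 5.35
tcp_pos: [0.4222, -0.3447, 0.0817]
ee_rot: [[0.885, 0.466, -0.001], [0.466, -0.885, 0.004], [0.001, -0.004, -1.0]]
wrist_force: [-4.0, 15.4, 19.3]
opening: 0.165
grip_force: 61.1
```

Call:
arm_command:
  moves:
    - [[0.0007, -0.0015, 0, 0.1], [0.0007, -0.0015, 0, 0.1]]

```text
t: 5.55
tcp_pos: [0.4222, -0.3449, 0.0816]
ee_rot: [[0.88, 0.474, -0.002], [0.474, -0.88, 0.006], [0.001, -0.007, -1.0]]
wrist_force: [-9.6, 23.5, 26.4]
opening: 0.159
grip_force: 62.2
```

Call:
arm_command:
  moves:
    - [[0, 0, 0, 0], [0, 0, 0, 0], [0, 0, 0, 0], [0, 0, 0, 0], [0, 0, 0, 0], [0, 0, 0, 0], [0, 0, 0.04, 0], [0, 0, 0.08, 0], [0, 0, 0.12, 0], [0.02, 0, 0.14, 0]]
  fingers: 1

```text
t: 6.55
tcp_pos: [0.4418, -0.3494, 0.2247]
ee_rot: [[0.882, 0.471, 0.002], [0.471, -0.882, -0.002], [0.001, 0.002, -1.0]]
wrist_force: [0.7, 0.1, -0.7]
opening: 0.998
grip_force: 0.0
```

Run:
```python
from h import *
s=state();print(s["t"],s["tcp_pos"].round(4),s["ee_rot"].round(3).tolist(),s["joints"].round(1))
c=calibration("wrist");np.save("c.npy",c,allow_pickle=True)
save(snapshot("wrist"),"e.png")
```

```text
6.55 [ 0.4418 -0.3494  0.2247] [[0.882, 0.471, 0.002], [0.471, -0.882, -0.002], [0.001, 0.002, -1.0]] [ 10.7  29.4  30.5 104.3 -18.7  51.1 -12.1]
```

View pics/e.png

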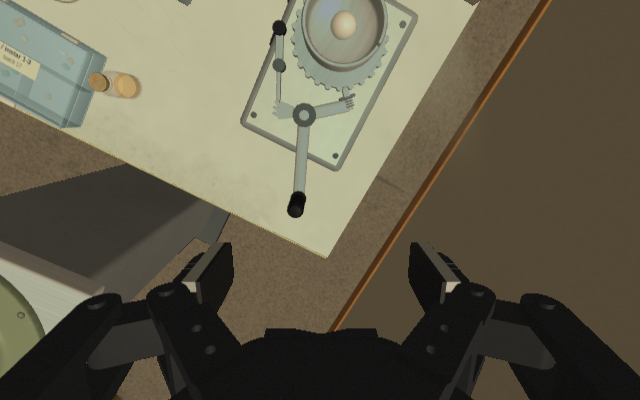

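The stop was clearly reached. The wrist view now shows the knob top at (296,210), the pivot at (304,115) and the ball at about (344,25). The pan rim ellipse spans columns 301 to 387.

Run:
```python
from h import *
c=np.load("c.npy",allow_pickle=True).item()
K=onz(c,295.5,210,.086);P=onz(c,304,115,.052);r=K-P
print("K",K,"P",P,np.hypot(*r[:2]),np.degrees(np.arctan2(r[1],r[0])))
print("ball",onz(c,344,25,.09))
for p in((301,22),(387,28)):print(onz(c,*p,.099))
```

```text
K [ 0.41663855 -0.33718387  0.086     ] P [ 0.4935112  -0.30428149  0.052     ] 0.08361800975465829 -156.828517864509
ball [ 0.56802458 -0.30234015  0.09      ]
[ 0.55252932 -0.2740832   0.099     ]
[ 0.57895423 -0.33174011  0.099     ]
```

Call:
arm_command:
  moves:
    - [[0.02, 0.008, 0.01, 0], [0.05, 0.02, 0.02, 0], [0.08, 0.03, 0.03, 0], [0.105, 0.04, 0.03, 0], [0.124, 0.046, 0.03, 0], [0.124, 0.046, 0.03, 0], [0.124, 0.046, 0.03, 0]]

```text
t: 7.3
tcp_pos: [0.5667, -0.3022, 0.2508]
ee_rot: [[0.881, 0.474, -0.001], [0.474, -0.881, -0.0], [-0.001, -0.0, -1.0]]
wrist_force: [-0.4, -0.1, -0.2]
opening: 0.998
grip_force: 0.0
```

Run:
```python
from h import *
s=state();print(s["t"],s["tcp_pos"].round(4),s["ee_rot"].round(3).tolist(),s["joints"].round(1))
c=calibration("wrist");np.save("c.npy",c,allow_pickle=True)
w=snapshot("wrist");a=snapshot("scene")
o=np.zeros((600,640,3),np.uint8);o[:400]=w;o[400:600]=a[90:290,240:560].repeat(1,0)[:,:].copy() if 0 else cv2.copyMakeBorder(a[90:290,240:560],0,0,0,320,cv2.BORDER_CONSTANT)
save(o,"f.png");cv2.imwrite("pics/w.png",w[:,:,::-1])
```

```text
7.3 [ 0.5667 -0.3022  0.2508] [[0.881, 0.474, -0.001], [0.474, -0.881, -0.0], [-0.001, -0.0, -1.0]] [  3.7  35.1  30.1  90.3 -19.4  59.9 -22.6]
```

View pics/f.png

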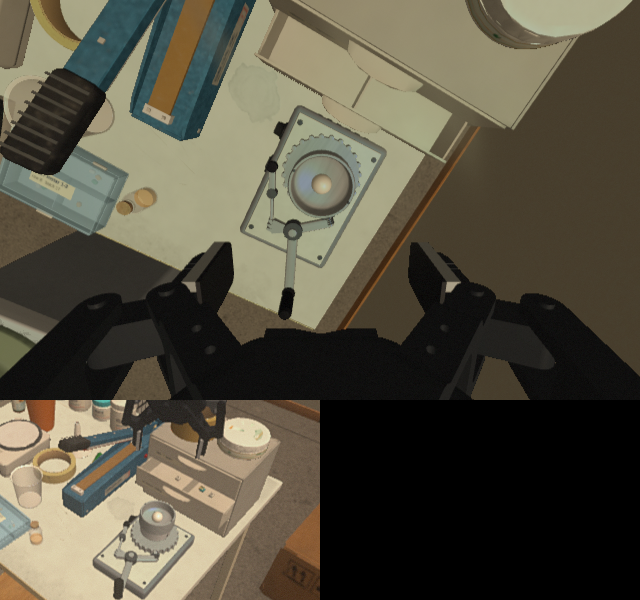

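The wrist view shows the pan rim centred at about (321,184) with the ball at (322,184). The drawer front edge runs from (258,52) to (447,160), with a handle near (352,115). The brake lever sits in its new position.

Run:
```python
from h import *
c=np.load("c.npy",allow_pickle=True).item();a=calibration("scene")
for z in(.094,.099):print("pan",onz(c,321,184,z))
print("ball",onz(c,322.5,184.5,.09))
def tri(p,q):
    o,d=ray(c,*p);o2,d2=ray(a,*q);A=np.c_[d,-d2];x=np.linalg.lstsq(A,o2-o,rcond=None)[0];return ((o+d*x[0]+o2+d2*x[1])/2).round(3)
print("drawer L",tri((258,52),(377,158)));print("cab top L",tri((272,8),(392,128)));print("cab top R",tri((510,128),(474,184)))
for p in((258,52),(447,160),(352,118)):print([onz(c,*p,z)[:2].round(3).tolist() for z in(.05,.07,.09)])
w=cv2.imread("pics/w.png");g=cv2.cvtColor(w,6)[130:240,260:380]
r=cv2.HoughCircles(cv2.GaussianBlur(g,(3,3),0),cv2.HOUGH_GRADIENT,1,40,param1=120,param2=15,minRadius=26,maxRadius=38);print(r+np.array([260,130,0]) if r is not None else r)
cv2.imwrite("pics/g.png",cv2.resize(w[130:240,250:390],(700,550),interpolation=cv2.INTER_CUBIC))
```

```text
pan [ 0.56962779 -0.30089386  0.094     ]
pan [ 0.57069745 -0.30030979  0.099     ]
ball [ 0.56902273 -0.30287391  0.09      ]
drawer L [ 0.646 -0.198  0.089]
cab top L [ 0.668 -0.212  0.157]
cab top R [ 0.679 -0.397  0.128]
[[0.648, -0.188], [0.647, -0.193], [0.646, -0.198]]
[[0.648, -0.413], [0.647, -0.404], [0.646, -0.395]]
[[0.638, -0.301], [0.637, -0.299], [0.636, -0.297]]
[[[321.5 182.5  33. ]]]
```

View pics/g.png

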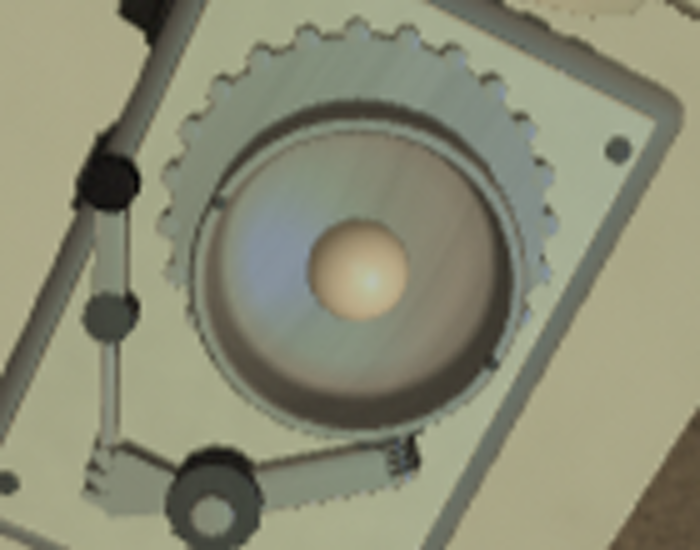

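Call:
arm_command:
  moves:
    - [[0.001, 0, -0.04, 0], [0.001, 0, -0.08, 0], [0.001, 0, -0.11, 0], [0.001, 0, -0.13, 0], [0.001, 0, -0.145, 0], [0.001, 0, -0.155, 0], [0.001, 0, -0.159, 0], [0.001, 0, -0.159, 0], [0.001, 0, -0.159, 0]]

```text
t: 8.3
tcp_pos: [0.5684, -0.3023, 0.0931]
ee_rot: [[0.881, 0.473, 0.001], [0.473, -0.881, -0.0], [0.001, 0.001, -1.0]]
wrist_force: [-0.3, -0.1, -0.0]
opening: 1.0
grip_force: 0.0
```

Call:
arm_command:
  moves:
    - [[0, 0, 0, 0], [0, 0, 0, 0], [0, 0, 0, 0], [0, 0, 0, 0], [0, 0, 0, 0], [0, 0, 0, 0], [0, 0, 0, 0], [0, 0, 0, 0]]
  fingers: 0

```text
t: 9.1
tcp_pos: [0.5686, -0.3024, 0.0935]
ee_rot: [[0.881, 0.473, 0.002], [0.473, -0.881, -0.0], [0.001, 0.001, -1.0]]
wrist_force: [-0.4, 1.9, 11.6]
opening: 0.742
grip_force: 63.7
```

Run:
```python
from h import *
s=state();print(s["t"],s["tcp_pos"].round(4),s["wrist_force"].round(1),s["moment"].round(2),s["grip_force"],s["opening"],s["joints"].round(1))
w=snapshot("wrist");save(w,"i.png")
```

```text
9.1 [ 0.5686 -0.3024  0.0935] [-0.4  1.9 11.6] [0.3  0.41 0.02] 63.74421173706651 0.7423793889058499 [  7.3  45.7  24.2  96.2 -25.3  43.5 -18.1]
```

View pics/i.png

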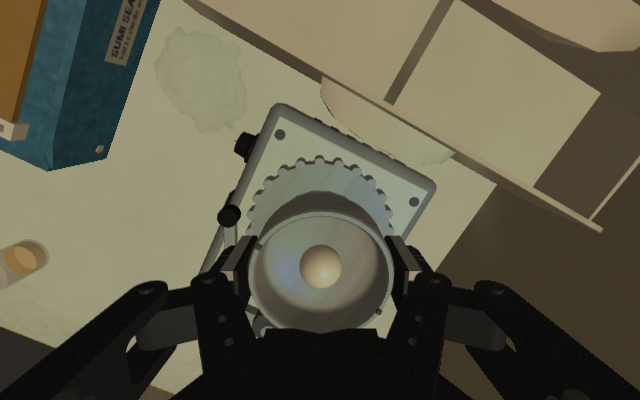

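The wrist view shows both pads gripping the pan at its rim, with the ball centred at (320,267). The brake lever isn't touched.

Call:
arm_command:
  moves:
    - [[0, 0, 0.0005, 0], [0, 0, 0.001, 0.1], [0, 0, 0.001, 0.3], [0, 0, 0.001, 0.6], [0, 0, 0.001, 1.0], [0, 0, 0.001, 1.5], [0, 0, 0.001, 2.0], [0, 0, 0.001, 2.5], [0, 0, 0.001, 3.0], [0, 0, 0.001, 3.5], [0, 0, 0.001, 4.0], [0, 0, 0.001, 4.5], [0, 0, 0.001, 5.0], [0, 0, 0.001, 5.5], [0, 0, 0.001, 6.0], [0, 0, 0.001, 6.5], [0, 0, 0.001, 7.0], [0, 0, 0.001, 7.3], [0, 0, 0.001, 7.5], [0, 0, 0.001, 7.5]]

```text
t: 11.15
tcp_pos: [0.5682, -0.3023, 0.0936]
ee_rot: [[0.287, 0.958, 0.001], [0.958, -0.287, -0.0], [-0.0, 0.001, -1.0]]
wrist_force: [-0.1, 0.2, 6.6]
opening: 0.738
grip_force: 66.4
```

Run:
```python
from h import *
s=state();print(s["t"],s["tcp_pos"].round(4),s["wrist_force"].round(1),s["moment"].round(2),s["joints"].round(1))
```

```text
11.15 [ 0.5682 -0.3023  0.0936] [-0.1  0.2  6.6] [-0.02  0.   -0.01] [ 14.7  43.6  12.3  95.8 -12.8  41.9  16.7]
```

Smooth, with no moment building up. I'll turn the second half.

Call:
arm_command:
  moves:
    - [[0, 0, 0, 0.1], [0, 0, 0, 0.3], [0, 0, 0, 0.6], [0, 0, 0, 1.0], [0, 0, 0, 1.5], [0, 0, 0, 2.0], [0, 0, 0, 2.5], [0, 0, 0, 3.0], [0, 0, 0, 3.5], [0, 0, 0, 4.0], [0, 0, 0, 4.5], [0, 0, 0, 5.0], [0, 0, 0, 5.5], [0, 0, 0, 6.0], [0, 0, 0, 6.4], [0, 0, 0, 6.8], [0, 0, 0, 7.1], [0, 0, 0, 7.3], [0, 0, 0, 7.3]]

```text
t: 13.05
tcp_pos: [0.5683, -0.3023, 0.0936]
ee_rot: [[-0.456, 0.89, 0.001], [0.89, 0.456, -0.0], [-0.0, 0.0, -1.0]]
wrist_force: [0.3, 0.1, 6.4]
opening: 0.742
grip_force: 66.4
```

Run:
```python
from h import *
s=state();print(s["t"],s["tcp_pos"].round(4),s["wrist_force"].round(1),s["moment"].round(2),s["joints"].round(1))
w=snapshot("wrist");save(np.hstack([w[180:340,200:440],snapshot("scene")[150:310,290:470]]),"j.png")
```

```text
13.05 [ 0.5683 -0.3023  0.0936] [0.3 0.1 6.4] [ 0.04 -0.06  0.04] [22.3 42.8  0.7 95.3 -0.8 41.9 50.5]
```

View pics/j.png

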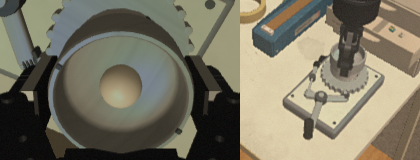

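The pan turned together with the gripper: the pips keep the same position relative to the pads. The ball is centred and the lever is still in its notch. I'll creep on to the stop.

Call:
arm_command:
  moves:
    - [[0, 0, 0, 0.2], [0, 0, 0, 0.4], [0, 0, 0, 0.5], [0, 0, 0, 0.5]]

```text
t: 13.55
tcp_pos: [0.5682, -0.3018, 0.0936]
ee_rot: [[-0.502, 0.865, 0.0], [0.865, 0.502, 0.0], [0.0, 0.001, -1.0]]
wrist_force: [-0.5, 2.4, 5.7]
opening: 0.741
grip_force: 66.6
```

Run:
```python
from h import *
s=state();print(s["t"],s["tcp_pos"].round(4),s["wrist_force"].round(1),s["moment"].round(2),np.degrees(np.arctan2(s["ee_rot"][1,0],s["ee_rot"][0,0])))
```

```text
13.55 [ 0.5682 -0.3018  0.0936] [-0.5  2.4  5.7] [ 0.52  0.13 -0.19] 120.12710168895745
```

Call:
arm_command:
  moves:
    - [[0, 0, 0.001, -0.1], [0, 0, 0.002, -0.1], [0, 0, 0.003, -0.1], [0, 0, 0.004, -0.1], [0, 0, 0.005, -0.1], [0, 0, 0.006, -0.1], [0, 0, 0.006, -0.1]]

```text
t: 14.25
tcp_pos: [0.5681, -0.302, 0.0994]
ee_rot: [[-0.492, 0.871, 0.0], [0.871, 0.492, 0.0], [0.0, 0.0, -1.0]]
wrist_force: [-0.8, 3.3, -1.0]
opening: 0.741
grip_force: 66.3
```

Call:
arm_command:
  moves:
    - [[0, 0, 0.002, 0], [0, 0, 0.004, 0], [0, 0, 0.006, 0], [0, 0, 0.008, 0], [0, 0, 0.01, 0], [0, 0, 0.012, 0], [0, 0, 0.014, 0], [0, 0, 0.017, 0], [0, 0, 0.02, 0], [0, 0, 0.024, 0], [0, 0, 0.028, 0], [0, 0, 0.033, 0], [0, 0, 0.038, 0], [0, 0, 0.044, 0], [0, 0, 0.05, 0], [0, 0, 0.056, 0], [0, 0, 0.061, 0], [0, 0, 0.065, 0], [0, 0, 0.067, 0], [0, 0, 0.068, 0]]

```text
t: 16.25
tcp_pos: [0.5681, -0.3022, 0.1674]
ee_rot: [[-0.492, 0.871, 0.0], [0.871, 0.492, -0.0], [-0.0, 0.0, -1.0]]
wrist_force: [-0.2, -0.2, -2.6]
opening: 0.739
grip_force: 66.3
```

Run:
```python
from h import *
s=state();print(s["t"],s["tcp_pos"].round(4),s["wrist_force"].round(1),s["moment"].round(2),s["joints"].round(1))
w=snapshot("wrist");save(np.hstack([w[180:340,200:440],snapshot("scene")[150:310,290:470]]),"k.png")
```

```text
16.25 [ 0.5681 -0.3022  0.1674] [-0.2 -0.2 -2.6] [-0.01  0.   -0.02] [22.5 37.2  0.4 93.2 -0.3 49.7 52.4]
```

View pics/k.png

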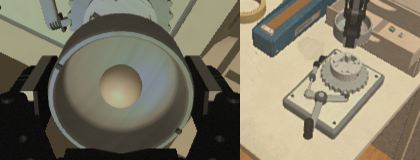

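The pan is free of the seat with the ball centred. I'll lift about 4 cm more and let it settle.

Call:
arm_command:
  moves:
    - [[0, 0, 0.001, 0], [0, 0, 0.003, 0], [0, 0, 0.006, 0], [0, 0, 0.01, 0], [0, 0, 0.015, 0], [0, 0, 0.02, 0], [0, 0, 0.025, 0], [0, 0, 0.03, 0], [0, 0, 0.034, 0], [0, 0, 0.037, 0], [0, 0, 0.039, 0], [0, 0, 0.04, 0], [0, 0, 0.04, 0], [0, 0, 0.04, 0], [0, 0, 0.04, 0], [0, 0, 0.04, 0], [0, 0, 0.04, 0], [0, 0, 0.04, 0], [0, 0, 0.04, 0], [0, 0, 0.04, 0]]

```text
t: 18.35
tcp_pos: [0.568, -0.3021, 0.2073]
ee_rot: [[-0.492, 0.871, -0.0], [0.871, 0.492, -0.0], [-0.0, -0.0, -1.0]]
wrist_force: [0.6, -0.5, -2.3]
opening: 0.738
grip_force: 66.3
```

Run:
```python
from h import *
s=state();print(s["t"],s["tcp_pos"].round(4),s["wrist_force"].round(1),s["grip_force"],abs(s["dq"]).max())
print(job_done())
```

```text
18.35 [ 0.568  -0.3021  0.2073] [ 0.6 -0.5 -2.3] 66.32964469492435 0.14399649641266693
the job is handed in; nothing more can be done
None
```

I handed the job in at 18.4 s, with no verdict returned: the brake lever looked to be in its last notch, and the pan was turned about 91° and held level about 11 cm above its seat. The ball was centred when last seen, at about 7 cm up.

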